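Cap the sample and hold the cage gate open

TASK

A rack of samples is about to go into the locked sample cage: press shut the one tube cap that was left open, then squeeze in the blue catch on top of the cage, and after it the orange catch. Take the gate by its black handle post, swing it out past its click stop until it stands about square to the front of the cage, and finish while still holding it there by the handle, because it is sprung and swings back if let go. Do not force the gate while a catch is still engaged, keep the other two caps shut, and leave everything else on the bench where it is.

Things in the scene. Friction and masses are not known exactly. Their poses are not given: they have to be found in the camera images.
- tube_a: Grey sample tube, 31 mm in diameter, whose green flip cap starts open; fixed upright in a white rack with two like tubes (56 mm apart along y; any of the 3 places). Origin: centre of its underside, 8 mm above the bench; z up; mouth 95 mm above the origin. The cap's hinge is on its +x side, 19 mm from the axis, 95.5 mm up, along the tube's y. The rack's top is 66 mm above the bench.
- tube_a_cap (a joint): That cap's angle, rad: 0 = shut flat, 1.57 = standing upright over its hinge, 1.95 = leaning back (stop). Starts at 1.3 to 1.75. Pushed from the +x side towards -x it tips over the mouth; then press it down flat. Light friction (under 1 N at its edge) keeps it where it is left. A green disc 33 mm across, 5 mm thick, with a lip; reaches 44 mm from the hinge.
- tube_a_cap_mid (a point): Centre of the outer face of that cap, 19 mm from the hinge; when shut it lies on the tube's axis, 100 mm above the tube's origin, and faces up.
- tube_b_cap (a joint): Cap angle of the second, like tube of the rack, in rad; 0 = shut, as it starts and must stay.
- tube_c_cap (a joint): Cap angle of the third, like tube of the rack, in rad; 0 = shut, as it starts and must stay.
- cage: Low cage of aluminium bars and clear panels, bolted down: 220 mm deep (x), 250 wide (y), 125 high; an 8 mm base plate runs 95 mm farther out in front on the +y half. Origin: centre of the underside, at bench height; gate on its -x side (towards the robot). Catches stand on its front bar at x = -0.078, y = -0.055 and +0.055, either order. Four steel lugs on the gate reach 136 mm above the bench.
- catch_blue_base: Catch with two blue tabs on the cage's front bar, squeezed first. Origin: centre of its foot, 125 mm above the bench; axes as the cage's. A grey block 14 mm wide, 40 high, between two upright tabs on its +y and -y sides: 42 mm over their outer faces at rest, 28 squeezed in. Tabs 24 mm along x, 7 thick, tops 46 mm above this origin. Squeeze them together along y, from above.
- catch_blue (a joint): How far each of the blue tabs is squeezed in, in m: 0 = at rest (locked), 0.007 = fully in. The two tabs move together by a linkage, need about 5 N of squeeze, and stay where they are left; the gate is free of this catch from about 0.0045.
- catch_orange_base: The same kind of catch with two orange tabs, to be squeezed second; same measures, origin and axes as the blue one, at the other of the two places.
- catch_orange (a joint): How far each of the orange tabs is squeezed in, as for the blue catch.
- gate_hinge (a point): Point on the gate's upright hinge axis, 120 mm above the bench, at the cage's front left corner (108 mm ahead of the cage's origin, 110 mm to its +y side).
- gate_handle: The gate's handle: an upright black round post, 14 mm in diameter, on a black arm in front of the gate. Origin: on the post's axis, 102 mm above the bench; the post is free from there up to 173 mm above the bench (the arm lies below). With the gate shut the post is 52 mm ahead (-x) of the hinge axis and 150 mm to its -y side, in the cage's axes. Turns with the gate.
- gate (a joint): Gate angle, rad: 0 = shut, grows as the free end swings out towards the robot (clockwise from above), 1.57 = square to the front, 1.65 = stop. Gate 208 mm wide, 8 thick, 12 to 116 mm above the bench. A spring draws it shut (1 N at the handle when shut, 4 N wide); a sprung ball under it is a click stop resisting from 0.75 to 1.05 (a few newtons more); let go, a wide gate falls back onto it.
- tip_box: Bystander, loose: blue tip box with a clear top, 85 x 120 x 68 mm; leave it alone. Origin: centre of its underside.
- buffer_bottle: Bystander, loose: white bottle with a blue cap, 60 mm across, 130 high; leave it alone. Origin: centre of its underside.
- kit_carton: Bystander, loose: white carton, 90 x 140 x 60 mm; leave it alone. Origin: centre of its underside.
- marker_pen: Bystander, loose: black marker pen with a red cap, lying, 118 mm long, 13 thick; leave it alone. Origin: centre of its underside.
- mouse: Bystander, loose: black computer mouse, 105 x 62 x 32 mm; leave it alone. Origin: centre of its underside.
- bead_jar: Bystander, loose: open glass jar, 60 mm across, 60 high; leave it alone. Origin: centre of its underside.

How it is judged:
By the outcome, as a careful person would: the job done as asked, in the order asked, and still so for the second after the job is handed in, while the arm keeps its last pose, push and grip.
It also fails if it takes over 72 s, if anything falls off the work surface, if the arm or the gripper's body presses on something with over 40 N, if the wrist force passes 120 N, or if a joint passes its speed limit or range.

ROBOT

A 7-joint arm with a two-finger parallel gripper is mounted at the origin on the work surface. World frame = base frame: x ahead of the robot, y to its left, z up, the work surface at z = 0. Lengths are in m, angles in rad, forces in N, time in s.
With the tool pointing down it reaches from about 0.425 to 0.875 m from the base axis. Payload 4.7 kg.
Tool frame: the origin (TCP) lies at the very end of the fingers, on their centre line; the grasp point (between the pads) lies 19 mm behind it; z points along the fingers, y is the line along which they close (so a half turn about z gives the same grasp; the last joint's range is limited). The gripper opens to 87 mm and grips with 3 to 60 N. Pads are 19 mm wide; open, the fingers measure 117 mm over their backs; the gripper's body (75 mm by 190 mm) begins 51 mm behind the grasp point.
Start: joints at [1.298, 0.321, -0.07, 1.45, 0.023, 1.371, -0.057], TCP at [0.184, -0.623, 0.199] pointing down, gripper open.
Joint ranges: [-2.86, 2.86], [-0.3, 2.09], [-1.38, 1.24], [0.06, 2.45], [-1.56, 4.7], [0.09, 2.05], [-2.69, 2.69]. Speed limits (rad/s): [2.57, 2.57, 3.14, 3.14, 3.14, 3.14, 3.14].

INTERFACE

Orientations are given as a rotation vector (axis times angle).
In Python, from bench import ctrl gives the robot as it stands.
- The arm moves only by the shell command python3 -m jog 'ROWS' [FORCE]. ROWS is JSON, a list that holds one entry, the list of rows, each a list of 7 numbers: the shift along the tool's x, y, z in mm, then the turn, a rotation vector about the tool's x, y, z in degrees, then the finger opening in mm, from 0 to 87. A call has 1 to 10 rows; each row is the pose to reach, as a shift and turn from the pose commanded when the call began, along the tool's axes at that moment; what a row does not reach only later rows make up. A row lasts 1/10 s, in which the tool goes at most 50 mm and 8.59 degrees, less where a joint would pass 70% of its speed; a pose out of reach is approached as far as the arm can. A call with a gripper value outside its range is refused whole. The fingers move at their own pace and stop on an object; FORCE is the grip in N (left out, the last holds). Time passes only in rows, so rows that repeat a pose let the fingers close. It gives the time, the measured TCP pose, the force, the opening and the grip force at its end, in the units of the state.
- ctrl.get_state(): the state, without advancing time (a new reading comes with each control period).
- ctrl.get_image(name): name is "scene" or "side" or "wrist"; returns a dict with "image" (400x640x3 uint8, red, green, blue), "depth" (400x640 float32, m along the optical axis (not along the pixel's ray), 0 where there is no reading), "fov_y" (degrees; the focal length in pixels is half the picture's height over the tangent of half this angle, whatever the lens; pixels are square), "cx", "cy" (the principal point, pixels), "rvec" (rotation vector, rad) and "tvec" (3), from world to camera coordinates, as OpenCV has them. Camera axes: x right, y down, z forward; pixel columns grow to the right and rows downward; lengths in m; the calibration is good to about 2 mm. A picture is of the moment at which its call begins.
- ctrl.close_job(): hands the job in; it is judged then, once.
The state is a dict: "time": time; "joint_positions": joint angles; "qd": joint speeds; "joint_torque": joint torques, N m; "position": TCP position; "tool_rot": TCP orientation; "ft_force": force on the tool from outside, world axes, zero at the start; "torque": the same for the moment, N m; "grip_width": opening from 0.0 (shut) to 1.0 (fully open); "grip_force": force on a finger pad.
Only numpy, scipy, OpenCV 4.12 (cv2) and the standard library are available. Lean on these libraries where they do the work, as an engineer would, in place of code of your own. Each camera call takes 0.05 s, during which the arm holds its last target. There are 200 camera calls.

## Working session

There is one attempt and no reset: what is moved stays moved. The work goes in short steps, Python scripts to look and compute and a shell command to move; the robot and the scene stay as the last step left them, time stands still between calls to the robot, and variables do not carry over. Pictures are saved under pics/ and viewed, at most 10 in all, crops included, and the job is handed in when it is done.

```bash
ls; mkdir -p pics
cat > h.py <<'E'
import numpy as np, cv2
from bench import ctrl
def cam(n):
    d=ctrl.get_image(n); d['R']=cv2.Rodrigues(np.array(d['rvec'],float))[0]; d['t']=np.array(d['tvec'],float).ravel()
    d['f']=200/np.tan(np.radians(d['fov_y'])/2); return d
def ray(d,u,v):
    c=-d['R'].T@d['t']; r=d['R'].T@np.array([(u-d['cx'])/d['f'],(v-d['cy'])/d['f'],1.]); return c,r
def onz(d,u,v,z):
    c,r=ray(d,u,v); return c+r*(z-c[2])/r[2]
def cloud(d):
    v,u=np.mgrid[0:400,0:640]; z=d['depth']; p=np.stack([(u-d['cx'])/d['f']*z,(v-d['cy'])/d['f']*z,z],-1)
    P=(p-d['t'])@d['R']; P[z<=0]=np.nan; return P
def proj(d,p):
    q=d['R']@np.array(p)+d['t']; return d['cx']+d['f']*q[0]/q[2], d['cy']+d['f']*q[1]/q[2]
def save(d,n): cv2.imwrite('pics/'+n+'.png',cv2.cvtColor(d['image'],cv2.COLOR_RGB2BGR))
E
python3 - <<'E'
from h import *
for n in ('scene','side'):
    d=cam(n); save(d,n+'0'); print(n,-d['R'].T@d['t'],d['R'][2],d['fov_y'])
s=ctrl.get_state(); print(s)
E
```

```text
pics
scene [1.04131763 0.19217717 0.92644929] [-0.5194098  -0.22838579 -0.82343997] 54.903269495913
side [ 0.44579934 -1.0669797   0.7343896 ] [ 0.078377    0.84371648 -0.53103629] 47.44593802489398
{'time': 0.1, 'joint_positions': array([ 1.29809941,  0.32176214, -0.07006063,  1.45154549,  0.0226116 ,
        1.37078187, -0.05688931]), 'qd': array([ 5.82860203e-04, -1.25823555e-03,  3.85054634e-04, -4.17651792e-03,
       -4.66460976e-04, -8.55006561e-05,  1.43527858e-03]), 'joint_torque': array([ 2.93243420e-04, -4.92570233e+01, -4.05948199e-01, -3.13399279e+01,
       -6.40338636e-02,  3.94484529e-02,  7.63712251e-05]), 'position': array([ 0.18365684, -0.62296541,  0.19776588]), 'tool_rot': array([-3.10768696e+00, -4.48745713e-01,  5.54986522e-04]), 'ft_force': array([ 0.43265692,  0.09407212, -0.17409111]), 'torque': array([-0.041064  ,  0.03259059, -0.03637259]), 'grip_force': 0.0, 'grip_width': 1.0029234497757658}
```

View pics/scene0.png

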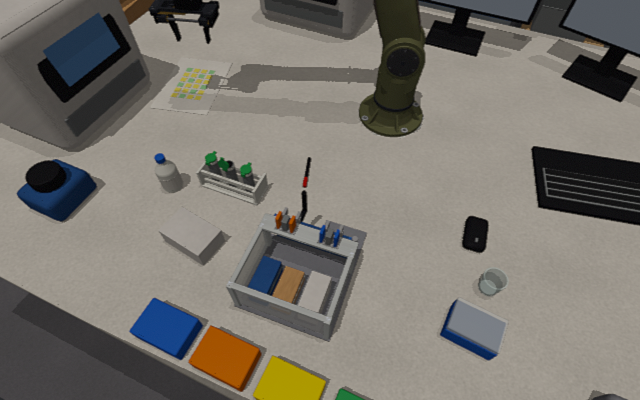

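View pics/side0.png

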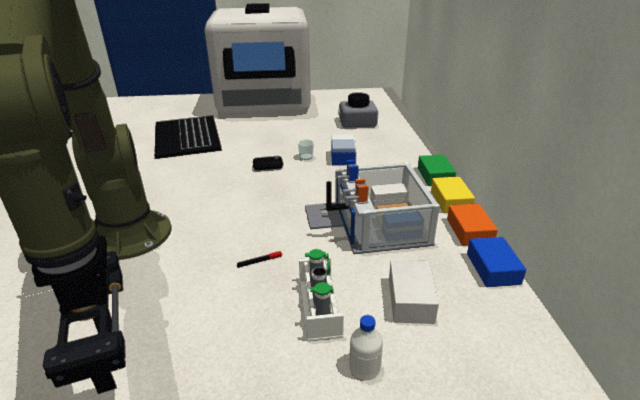

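The scene view shows the rack with its 3 tubes at about (230,170), the orange catch at (287,220), the blue catch at (330,235) and the handle post at (304,205). In the side view the middle tube, about (320,272), shows a dark mouth, so it is probably the open one. Next I measure.

Run:
```python
from h import *
for n in ('scene','side'):
    d=cam(n); P=cloud(d); im=d['image'].astype(int); r,g,b=im[...,0],im[...,1],im[...,2]
    hsv=cv2.cvtColor(d['image'],cv2.COLOR_RGB2HSV); H,S,V=hsv[...,0].astype(int),hsv[...,1],hsv[...,2]
    z=P[...,2]
    for nm,m in dict(green=(H>50)&(H<80)&(S>130)&(z>.07)&(z<.2),blue=(H>100)&(H<125)&(S>130)&(z>.128)&(z<.19),orange=(H>5)&(H<18)&(S>150)&(z>.128)&(z<.19),dark=(V<50)&(z>.11)&(z<.18)&(P[...,0]>.3)).items():
        k,l,st,ce=cv2.connectedComponentsWithStats(m.astype(np.uint8),connectivity=8)
        for i in range(1,k):
            if st[i,4]>12:
                Q=P[l==i]; print(n,nm,st[i],np.round(np.median(Q,0),3),np.round(np.percentile(Q,5,axis=0),3),np.round(np.percentile(Q,95,axis=0),3))
    x,y={'scene':(150,130),'side':(230,140)}[n]
    cv2.imwrite(f'pics/{n}c.png',cv2.resize(d['image'][y:y+200,x:x+220][...,::-1],None,fx=3,fy=3,interpolation=cv2.INTER_CUBIC)[:600,:660])
a=cv2.imread('pics/scenec.png');b=cv2.imread('pics/sidec.png')
cv2.imwrite('pics/cc.png',cv2.resize(np.hstack([a,b]),None,fx=.6,fy=.6))
```

```text
scene green [205 152  11  14  94] [ 0.504 -0.381  0.108] [ 0.486 -0.393  0.102] [ 0.521 -0.369  0.111]
scene green [218 158  12  14  87] [ 0.519 -0.324  0.124] [ 0.515 -0.338  0.104] [ 0.522 -0.311  0.141]
scene green [241 163  10  15 100] [ 0.498 -0.27   0.108] [ 0.479 -0.282  0.101] [ 0.516 -0.258  0.111]
scene blue [155 154  10   7  46] [ 0.571 -0.495  0.13 ] [ 0.563 -0.507  0.128] [ 0.583 -0.485  0.133]
scene blue [320 225   5  17  64] [0.627 0.018 0.166] [0.614 0.013 0.138] [0.633 0.02  0.173]
scene blue [334 229   5  18  58] [0.627 0.051 0.167] [0.612 0.048 0.138] [0.631 0.055 0.173]
scene orange [275 211   7  17  75] [ 0.634 -0.092  0.162] [ 0.62  -0.097  0.137] [ 0.641 -0.09   0.172]
scene orange [289 216   7  17  84] [ 0.631 -0.057  0.16 ] [ 0.618 -0.063  0.136] [ 0.639 -0.055  0.172]
scene dark [ 66  70  62  54 415] [ 0.445 -0.843  0.119] [ 0.314 -0.847  0.111] [ 0.553 -0.839  0.126]
scene dark [ 26 161  36  27 713] [ 0.743 -0.75   0.12 ] [ 0.707 -0.788  0.113] [ 0.777 -0.717  0.122]
scene dark [302 191   5  18  70] [ 0.55  -0.066  0.148] [ 0.545 -0.071  0.114] [ 0.552 -0.0
[... 680 characters left out ...]
633 0.015 0.17 ]
side blue [360 315  15  12 125] [ 0.572 -0.503  0.13 ] [ 0.562 -0.513  0.128] [ 0.582 -0.492  0.132]
side orange [356 179   9   5  41] [ 0.627 -0.065  0.167] [ 0.618 -0.069  0.162] [ 0.638 -0.062  0.172]
side orange [358 185  10  17 141] [ 0.629 -0.1    0.153] [ 0.62  -0.103  0.131] [ 0.64  -0.095  0.171]
side dark [248  77  22   2  28] [0.341 0.833 0.177] [0.305 0.825 0.168] [0.384 0.852 0.18 ]
side dark [271  76  20   2  27] [0.448 0.831 0.177] [0.404 0.824 0.169] [0.476 0.848 0.179]
side dark [349  93  20   8 126] [0.75  0.715 0.119] [0.717 0.692 0.112] [0.783 0.753 0.122]
side dark [327 182   5  23  89] [ 0.547 -0.075  0.143] [ 0.542 -0.079  0.112] [ 0.55  -0.073  0.172]
```

View pics/cc.png

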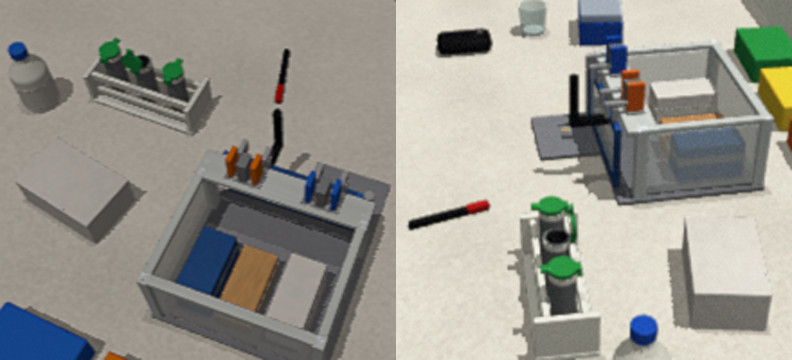

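The middle tube is the open one. Its axis is near (0.502, -0.329), with the cap upright at x≈0.52. The cage yaw is about 3.6°, and the predicted handle position (0.546, -0.069) agrees with the measured one. Now I work out the shift to hover on the cap's +x side.

```bash
cat >> h.py <<'E'
from scipy.spatial.transform import Rotation as Ro
def to(p,yaw):
    s=ctrl.get_state(); R=Ro.from_rotvec(s['tool_rot']); T=Ro.from_euler('z',yaw,degrees=True)*Ro.from_rotvec([np.pi,0,0])
    print('t',round(s['time'],2),'pos',np.round(s['position'],4),'yaw',np.round(np.degrees(np.arctan2(*R.as_matrix()[[1,0],0])),1),'F',np.round(s['ft_force'],1))
    print(' shift',np.round(R.inv().apply(np.array(p)-s['position'])*1000,1),'turn',np.round(np.degrees((R.inv()*T).as_rotvec()),1))
E
python3 - <<'E'
from h import *
to([.565,-.328,.20],3)
E
```

```text
t 0.2 pos [ 0.1837 -0.6231  0.1981] yaw 16.4 F [-0.2  0.5  0.3]
 shift [ 449.2 -175.2   -1.7] turn [-0.1  0.  13.4]
```

```bash
python3 -m jog '[[[20,-8,-2,0,0,1,60],[60,-24,-2,0,0,2,30],[105,-42,-2,0,0,4,0],[150,-60,-2,0,0,6,0],[195,-78,-2,0,0,8,0],[240,-95,-2,0,0,10,0],[285,-112,-2,0,0,12,0],[330,-129,-2,0,0,13.4,0],[375,-146,-2,0,0,13.4,0],[415,-162,-2,0,0,13.4,0]]]' 10
python3 -m jog '[[[25,-8,0,0,0,0,0],[34,-13,0,0,0,0,0],[34,-13,0,0,0,0,0],[34,-13,0,0,0,0,0]]]'
python3 - <<'E'
from h import *
to([.56,-.328,.2],3)
d=cam('wrist'); save(d,'w1'); P=cloud(d)
H,S,V=cv2.split(cv2.cvtColor(d['image'],cv2.COLOR_RGB2HSV)); z=P[...,2]
m=(H>50)&(H<80)&(S>130)&(z>.07)&(z<.2)
k,l,st,ce=cv2.connectedComponentsWithStats(m.astype(np.uint8),connectivity=8)
for i in range(1,k):
    if st[i,4]>40: Q=P[l==i]; print(st[i],np.round(np.median(Q,0),3),np.round(np.percentile(Q,3,axis=0),3),np.round(np.percentile(Q,97,axis=0),3))
E
```

```text
time: 1.2
position: [0.5379, -0.3486, 0.2007]
tool_rot: [-3.14, -0.085, -0.0]
ft_force: [0.6, -0.8, 0.2]
grip_width: 0.172
grip_force: 0.0
time: 1.6
position: [0.5677, -0.3375, 0.2005]
tool_rot: [3.14, 0.08, -0.003]
ft_force: [-0.2, 0.1, 0.7]
grip_width: 0.005
grip_force: 0.0
t 1.6 pos [ 0.5677 -0.3375  0.2005] yaw 2.9 F [-0.2  0.1  0.7]
 shift [-7.2 -9.9  0.5] turn [ 0.   0.1 -0.1]
```

View pics/w1.png

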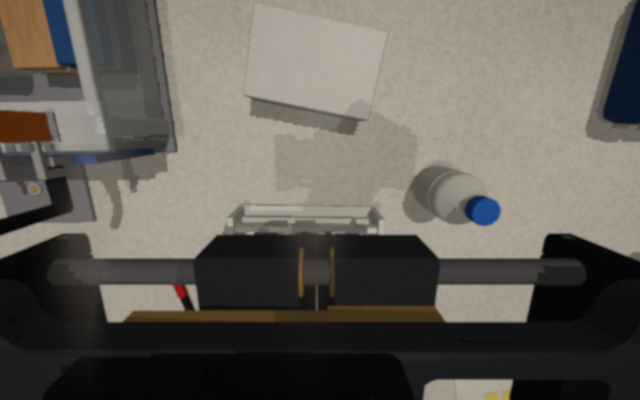

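The wrist view is mostly blocked by the closed fingers, and the rack shows only at (305,215). The hover is still consistent with it, with the carton at (315,60) and the bottle at (465,200), both clear. I go down on the cap's +x side, then tip it over in an arc.

```bash
python3 -m jog '[[[-2,-9,15,0,0,0,0],[-5,-9,35,0,0,0,0],[-5,-9,55,0,0,0,0],[-5,-9,66,0,0,0,0],[-5,-9,66,0,0,0,0],[-20,-9,66,0,0,0,0],[-35,-9,66,0,0,0,0],[-48,-9,67,0,0,0,0],[-58,-9,70,0,0,0,0],[-66,-9,74,0,0,0,0]]]' 10
python3 - <<'E'
from h import *
to([.501,-.33,.108],2)
for n in ('scene','side'):
    d=cam(n); x,y={'scene':(180,130),'side':(260,220)}[n]
    cv2.imwrite(f'pics/{n}d.png',cv2.resize(d['image'][y:y+100,x:x+100][...,::-1],None,fx=4,fy=4,interpolation=cv2.INTER_CUBIC))
cv2.imwrite('pics/d.png',np.hstack([cv2.imread('pics/scened.png'),cv2.imread('pics/sided.png')]))
E
```

```text
time: 2.65
position: [0.5024, -0.331, 0.1273]
tool_rot: [3.139, 0.082, 0.001]
ft_force: [0.5, -0.4, 1.0]
grip_width: 0.004
grip_force: 0.0
t 2.65 pos [ 0.5024 -0.331   0.1273] yaw 3.0 F [ 0.5 -0.4  1. ]
 shift [-1.4 -1.1 19.3] turn [ 0.1 -0.1  1. ]
```

View pics/d.png

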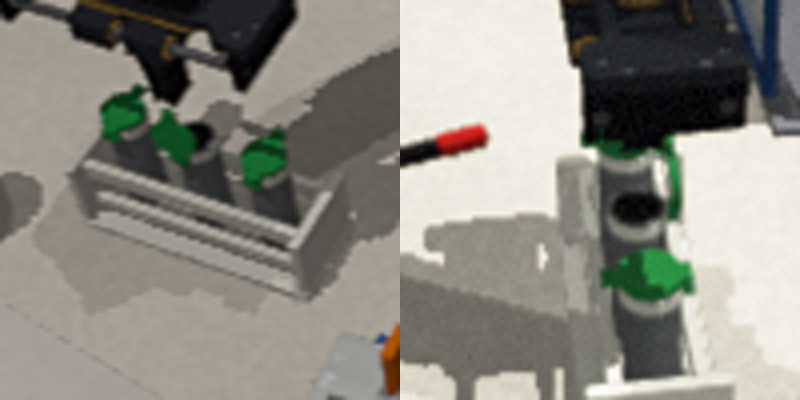

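Run:
```python
from h import *
s=ctrl.get_state(); p=s['position']; print(p)
for n in ('scene','side'):
    d=cam(n); u,v=proj(d,p); P=cloud(d); u0,v0={'scene':(180,130),'side':(260,220)}[n]
    print(n,u,v,'in crop',(u-u0)*4,(v-v0)*4,P[int(v)-3,int(u)],d['tvec'].ravel() if hasattr(d['tvec'],'ravel') else d['tvec'])
    H,S,V=cv2.split(cv2.cvtColor(d['image'],cv2.COLOR_RGB2HSV)); z=P[...,2]
    m=(H>50)&(H<80)&(S>130)&(z>.07)&(z<.2)
    k,l,st,ce=cv2.connectedComponentsWithStats(m.astype(np.uint8),connectivity=8)
    for i in range(1,k):
        if st[i,4]>12: Q=P[l==i]; print(st[i],np.round(np.median(Q,0),3),np.round(np.percentile(Q,3,axis=0),3),np.round(np.percentile(Q,97,axis=0),3))
    m=(V<60)&(P[...,0]<.6)&(P[...,0]>.4)&(np.abs(P[...,1]+.33)<.1)&(z>.1)&(z<.16)
    Q=P[m]; print('dark',len(Q),np.round(np.percentile(Q,[2,50,98],axis=0),3) if len(Q) else '')
```

```text
[ 0.50145716 -0.33079828  0.12623925]
scene 224.52295983591057 158.76873497974373 in crop 178.09183934364228 115.0749399189749 [ 0.51191382 -0.31860196  0.15773482] [ 0.24595933 -0.32087792  1.34763649]
[206 152  10  14  88] [ 0.504 -0.381  0.108] [ 0.483 -0.393  0.098] [ 0.521 -0.368  0.111]
[218 158  12  14  87] [ 0.519 -0.324  0.123] [ 0.509 -0.34   0.102] [ 0.521 -0.31   0.144]
[240 163  11  15 101] [ 0.498 -0.27   0.108] [ 0.477 -0.283  0.102] [ 0.517 -0.258  0.111]
dark 90 [[ 0.477 -0.392  0.101]
 [ 0.494 -0.322  0.108]
 [ 0.519 -0.264  0.158]]
side 319.49634867292343 262.9964161005397 in crop 237.98539469169373 171.98566440215882 [ 0.50374192 -0.2878166   0.10206993] [-0.5421532   0.08285047  1.25527548]
[306 254  15   6  39] [ 0.493 -0.286  0.109] [ 0.476 -0.339  0.105] [ 0.504 -0.278  0.152]
[324 254   6  20  33] [ 0.518 -0.339  0.131] [ 0.512 -0.345  0.102] [ 0.52  -0.319  0.153]
[311 282  22  13 184] [ 0.502 -0.389  0.108] [ 0.481 -0.402  0.104] [ 0.519 -0.373  0.111]
dark 125 [[ 0.487 -0.343  0.102]
 [ 0.5   -0.334  0.104]
 [ 0.513 -0.281  0.158]]
```

Run:
```python
from h import *
fs=[]
for n,(x,y) in dict(scene=(190,100),side=(280,170)).items():
    d=cam(n); P=cloud(d); z=P[...,2]
    m=(z>.15)&(z<.3)&(np.abs(P[...,0]-.5)<.12)&(np.abs(P[...,1]+.33)<.15)
    for a in np.arange(.15,.26,.01):
        q=P[m&(z>=a)&(z<a+.01)]
        if len(q): print(n,round(a,2),len(q),np.round(np.percentile(q[:,:2],[3,97],axis=0),3).tolist())
    c=d['image'][y:y+100,x:x+100][...,::-1].astype(float)
    c=(255*(c/255)**.5).astype(np.uint8)
    fs.append(cv2.resize(c,None,fx=4,fy=4,interpolation=cv2.INTER_CUBIC))
cv2.imwrite('pics/e.png',np.hstack(fs))
```

```text
scene 0.15 24 [[0.491, -0.335], [0.514, -0.319]]
scene 0.16 28 [[0.492, -0.336], [0.514, -0.319]]
scene 0.17 25 [[0.496, -0.336], [0.514, -0.317]]
scene 0.18 23 [[0.498, -0.337], [0.514, -0.315]]
scene 0.19 7 [[0.506, -0.339], [0.515, -0.314]]
scene 0.21 2 [[0.507, -0.3], [0.511, -0.299]]
scene 0.22 127 [[0.469, -0.41], [0.543, -0.24]]
scene 0.23 247 [[0.48, -0.409], [0.543, -0.241]]
scene 0.24 228 [[0.478, -0.409], [0.544, -0.236]]
scene 0.25 210 [[0.476, -0.412], [0.544, -0.233]]
scene 0.26 757 [[0.468, -0.42], [0.54, -0.235]]
side 0.15 34 [[0.496, -0.343], [0.517, -0.338]]
side 0.21 1 [[0.505, -0.417], [0.505, -0.417]]
side 0.22 178 [[0.467, -0.421], [0.543, -0.253]]
side 0.23 261 [[0.466, -0.421], [0.543, -0.254]]
side 0.24 495 [[0.468, -0.425], [0.542, -0.257]]
side 0.25 266 [[0.47, -0.429], [0.544, -0.266]]
side 0.26 787 [[0.471, -0.427], [0.542, -0.266]]
```

View pics/e.png

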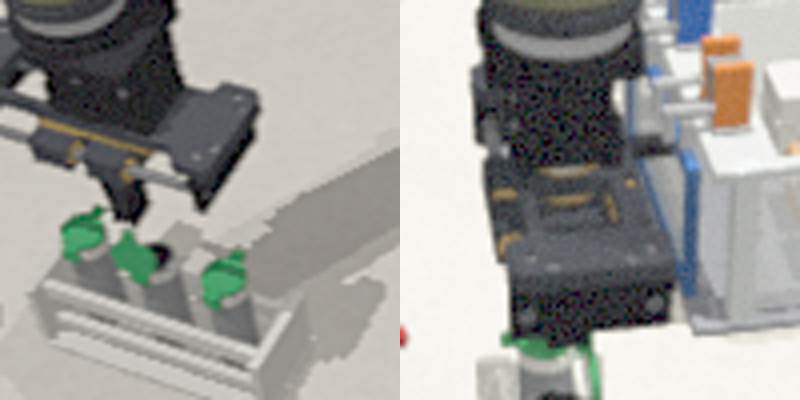

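The caps have not moved: the finger passed over them. Both cameras put the real fingertip at z≈0.153, while the reported TCP z is 0.126, so the fingers end about 26 mm above the reported TCP. x and y agree. The known cap heights do come out right in the images, so I trust the cameras and allow for this offset. I back out over the cap and repeat lower.

```bash
python3 -m jog '[[[0,0,-15,0,0,0,0],[25,0,-20,0,0,0,0],[60,0,-20,0,0,0,0],[60,0,0,0,0,0,0],[60,0,20,0,0,0,0],[60,0,20,0,0,0,0]]]' 10
python3 -m jog '[[[-15,0,0,0,0,0,0],[-28,0,0,0,0,0,0],[-40,0,0,0,0,0,0],[-48,0,2,0,0,0,0],[-56,0,5,0,0,0,0],[-60,0,8,0,0,0,0],[-60,0,8,0,0,0,0]]]'
python3 - <<'E'
from h import *
to([.501,-.33,.08],2)
for n in ('scene','side'):
    d=cam(n);P=cloud(d)
    H,S,V=cv2.split(cv2.cvtColor(d['image'],cv2.COLOR_RGB2HSV)); z=P[...,2]
    m=(H>50)&(H<80)&(S>130)&(z>.07)&(z<.2)
    k,l,st,ce=cv2.connectedComponentsWithStats(m.astype(np.uint8),connectivity=8)
    for i in range(1,k):
        if st[i,4]>12: Q=P[l==i]; print(st[i],np.round(np.median(Q,0),3),np.round(np.percentile(Q,3,axis=0),3),np.round(np.percentile(Q,97,axis=0),3))
    m=(V<70)&(np.hypot(P[...,0]-.502,P[...,1]+.33)<.03)&(z>.115)
    print('finger low z',np.percentile(z[m],[2,10]) if m.any() else '')
E
```

```text
time: 3.55
position: [0.5617, -0.3262, 0.1045]
tool_rot: [-3.138, -0.084, 0.006]
ft_force: [-0.3, -0.4, 0.3]
grip_width: 0.006
grip_force: 0.0
time: 4.25
position: [0.5019, -0.3305, 0.0982]
tool_rot: [-3.14, -0.082, 0.002]
ft_force: [-0.2, -0.6, -0.1]
grip_width: 0.004
grip_force: 0.0
t 4.25 pos [ 0.5019 -0.3305  0.0982] yaw 3.0 F [-0.2 -0.6 -0.1]
 shift [-0.9 -0.6 18.2] turn [-0.   0.1  1. ]
[206 152  11  14  88] [ 0.504 -0.381  0.108] [ 0.482 -0.393  0.1  ] [ 0.52  -0.368  0.111]
[222 155  11  17  86] [ 0.507 -0.321  0.114] [ 0.491 -0.336  0.101] [ 0.519 -0.311  0.131]
[240 163  12  15 101] [ 0.498 -0.27   0.108] [ 0.478 -0.283  0.101] [ 0.517 -0.256  0.111]
finger low z [0.117536   0.12879869]
[314 266  15   9  93] [ 0.504 -0.338  0.114] [ 0.49  -0.346  0.102] [ 0.519 -0.327  0.125]
[311 283  22  12 182] [ 0.502 -0.389  0.108] [ 0.482 -0.402  0.104] [ 0.52  -0.374  0.11 ]
finger low z [0.12475051 0.21625053]
```

The cap has tipped over, with its green now at z 0.10–0.13 over the mouth. Now I press it down.

```bash
python3 -m jog '[[[0,0,5,0,0,0,0],[0,0,9,0,0,0,0],[0,0,12,0,0,0,0],[0,0,14,0,0,0,0],[0,0,16,0,0,0,0],[0,0,16,0,0,0,0]]]' 10
python3 -m jog '[[[0,0,2,0,0,0,0],[0,0,2,0,0,0,0]]]'
```

```text
time: 4.95
position: [0.5028, -0.3302, 0.085]
tool_rot: [3.14, 0.083, -0.001]
ft_force: [-5.1, 2.8, 13.1]
grip_width: 0.002
grip_force: 6.7
time: 5.15
position: [0.5028, -0.3303, 0.0849]
tool_rot: [3.14, 0.083, -0.001]
ft_force: [-8.9, 4.8, 22.4]
grip_width: 0.003
grip_force: 11.2
```

```bash
python3 -m jog '[[[0,0,-10,0,0,0,0],[0,0,-40,0,0,0,0],[0,0,-80,0,0,0,0],[0,0,-105,0,0,0,20],[0,0,-105,0,0,0,60],[0,0,-105,0,0,0,87]]]' 10
python3 - <<'E'
from h import *
to([.622,.032,.185],3.6)
for n in ('scene','side'):
    d=cam(n);P=cloud(d)
    H,S,V=cv2.split(cv2.cvtColor(d['image'],cv2.COLOR_RGB2HSV)); z=P[...,2]
    m=(H>50)&(H<80)&(S>130)&(z>.07)&(z<.2)
    k,l,st,ce=cv2.connectedComponentsWithStats(m.astype(np.uint8),connectivity=8)
    for i in range(1,k):
        if st[i,4]>12: Q=P[l==i]; print(st[i],np.round(np.median(Q,0),3),np.round(np.percentile(Q,3,axis=0),3),np.round(np.percentile(Q,97,axis=0),3))
E
```

```text
time: 5.75
position: [0.5032, -0.3305, 0.1859]
tool_rot: [3.14, 0.083, 0.001]
ft_force: [-0.3, 0.4, -1.0]
grip_width: 0.193
grip_force: 0.0
t 5.75 pos [ 0.5032 -0.3305  0.1859] yaw 3.0 F [-0.3  0.4 -1. ]
 shift [ 137.8 -355.7    0.8] turn [ 0.  -0.  -0.6]
[205 152  11  14  91] [ 0.503 -0.381  0.108] [ 0.485 -0.395  0.1  ] [ 0.521 -0.368  0.111]
[223 158  11  14  91] [ 0.501 -0.326  0.108] [ 0.482 -0.338  0.102] [ 0.518 -0.313  0.111]
[240 163  12  15 104] [ 0.499 -0.27   0.108] [ 0.477 -0.284  0.101] [ 0.517 -0.257  0.111]
[306 250  19   9 117] [ 0.498 -0.278  0.108] [ 0.479 -0.29   0.106] [ 0.515 -0.262  0.11 ]
[308 265  21  11 160] [ 0.499 -0.332  0.108] [ 0.481 -0.345  0.105] [ 0.518 -0.316  0.11 ]
[311 282  22  13 189] [ 0.501 -0.389  0.108] [ 0.483 -0.401  0.103] [ 0.519 -0.372  0.11 ]
```

All three caps read z = 0.108, so the cap is shut flat. On to the blue catch.

```bash
python3 -m jog '[[[14,-36,0,0,0,0,87],[28,-72,0,0,0,0,87],[44,-114,0,0,0,0,87],[60,-156,0,0,0,0,87],[76,-198,0,0,0,0,87],[92,-240,0,0,0,0,87],[108,-282,0,0,0,0,87],[124,-320,0,0,0,0,87],[134,-345,0,0,0,-0.6,87],[138,-356,0,0,0,-0.6,87]]]' 20
python3 -m jog '[[[0,0,0,0,0,0,87],[0,0,0,0,0,0,87]]]'
python3 - <<'E'
from h import *
to([.622,.032,.119],3.6)
d=cam('wrist'); save(d,'w2'); P=cloud(d)
H,S,V=cv2.split(cv2.cvtColor(d['image'],cv2.COLOR_RGB2HSV)); z=P[...,2]
for nm,m in dict(blue=(H>100)&(H<125)&(S>130)&(z>.14)&(z<.19),orange=(H>5)&(H<18)&(S>150)&(z>.14)&(z<.19)).items():
    k,l,st,ce=cv2.connectedComponentsWithStats(m.astype(np.uint8),connectivity=8)
    for i in range(1,k):
        if st[i,4]>40: Q=P[l==i]; print(nm,st[i],np.round(np.median(Q,0),3),np.round(np.percentile(Q,3,axis=0),3),np.round(np.percentile(Q,97,axis=0),3))
E
```

```text
time: 6.85
position: [0.6213, 0.0366, 0.184]
tool_rot: [-3.138, -0.108, 0.004]
ft_force: [-0.5, -0.8, 0.0]
grip_width: 0.995
grip_force: 0.0
time: 7.05
position: [0.6214, 0.0302, 0.1849]
tool_rot: [3.139, 0.097, -0.003]
ft_force: [-0.7, -1.3, -0.5]
grip_width: 0.998
grip_force: 0.0
t 7.05 pos [0.6214 0.0302 0.1849] yaw 3.5 F [-0.7 -1.3 -0.5]
 shift [ 0.8 -1.9 65.9] turn [ 0.1  0.1 -0.1]
blue [287 204   9  40 289] [0.623 0.049 0.17 ] [0.608 0.045 0.146] [0.631 0.051 0.171]
blue [332 204  11  39 265] [0.624 0.014 0.17 ] [0.611 0.01  0.151] [0.633 0.017 0.171]
orange [418 203  27  40 789] [ 0.628 -0.058  0.164] [ 0.616 -0.065  0.142] [ 0.638 -0.057  0.171]
orange [461 203  29  32 623] [ 0.632 -0.093  0.164] [ 0.62  -0.098  0.144] [ 0.64  -0.092  0.171]
```

View pics/w2.png

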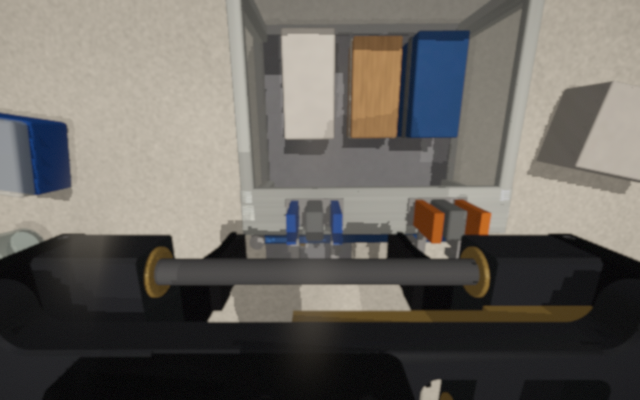

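The wrist view shows the blue tabs at (293,222) and (337,222), centred at (0.621, 0.0305), and the TCP is right above them. I go down and squeeze.

```bash
python3 -m jog '[[[0,0,20,0,0,0,87],[0,0,40,0,0,0,87],[0,0,57,0,0,0,87],[0,0,62,0,0,0,87],[0,0,62,0,0,0,87],[0,0,62,0,0,0,60],[0,0,62,0,0,0,40],[0,0,62,0,0,0,30],[0,0,62,0,0,0,24],[0,0,62,0,0,0,24]]]' 15
python3 -m jog '[[[0,0,0,0,0,0,24],[0,0,0,0,0,0,24],[0,0,0,0,0,0,24],[0,0,0,0,0,0,24],[0,0,0,0,0,0,24]]]'
```

```text
time: 8.1
position: [0.6221, 0.0325, 0.124]
tool_rot: [3.14, 0.1, 0.001]
ft_force: [-0.0, 0.3, -0.5]
grip_width: 0.627
grip_force: 0.0
time: 8.6
position: [0.622, 0.032, 0.1238]
tool_rot: [3.139, 0.099, -0.0]
ft_force: [0.9, -1.4, 0.0]
grip_width: 0.314
grip_force: 15.0
```

Blue is squeezed fully in, at 27 mm. I release, lift, and shift along the bar to orange.

```bash
python3 -m jog '[[[0,0,0,0,0,0,87],[0,0,0,0,0,0,87],[0,0,0,0,0,0,87],[0,0,0,0,0,0,87],[0,0,0,0,0,0,87],[0,0,-25,0,0,0,87],[0,0,-55,0,0,0,87],[0,35,-62,0,0,0,87],[0,75,-62,0,0,0,87],[-1,110,-62,0,0,0,87]]]' 15
python3 -m jog '[[[0,0,0,0,0,0,87],[0,0,0,0,0,0,87]]]'
python3 - <<'E'
from h import *
to([.628,-.0785,.124],3.6)
d=cam('wrist'); P=cloud(d)
H,S,V=cv2.split(cv2.cvtColor(d['image'],cv2.COLOR_RGB2HSV)); z=P[...,2]
for nm,m in dict(blue=(H>100)&(H<125)&(S>130)&(z>.14)&(z<.19),orange=(H>5)&(H<18)&(S>150)&(z>.168)&(z<.19)).items():
    k,l,st,ce=cv2.connectedComponentsWithStats(m.astype(np.uint8),connectivity=8)
    for i in range(1,k):
        if st[i,4]>40: Q=P[l==i]; print(nm,st[i],np.round(np.median(Q,0),3),np.round(np.percentile(Q,3,axis=0),3),np.round(np.percentile(Q,97,axis=0),3))
E
```

```text
time: 9.6
position: [0.6283, -0.0792, 0.1865]
tool_rot: [3.139, 0.1, 0.002]
ft_force: [0.0, -1.4, -0.1]
grip_width: 0.992
grip_force: 0.0
time: 9.8
position: [0.6278, -0.0786, 0.1855]
tool_rot: [-3.14, -0.095, 0.001]
ft_force: [-0.8, 1.0, 0.4]
grip_width: 1.001
grip_force: 0.0
t 9.8 pos [ 0.6278 -0.0786  0.1855] yaw 3.5 F [-0.8  1.   0.4]
 shift [ 0.3 -0.1 61.5] turn [-0.   0.  -0.1]
blue [177 203  28  40 813] [0.623 0.017 0.163] [0.61  0.016 0.142] [0.633 0.023 0.171]
blue [150 204  26  31 332] [0.624 0.04  0.169] [0.615 0.037 0.146] [0.631 0.044 0.171]
orange [288 211  10  30 239] [ 0.628 -0.062  0.17 ] [ 0.617 -0.065  0.169] [ 0.638 -0.058  0.171]
orange [334 211  10  30 242] [ 0.629 -0.096  0.17 ] [ 0.619 -0.099  0.169] [ 0.64  -0.093  0.171]
```

```bash
python3 -m jog '[[[0,0,20,0,0,0,87],[0,0,40,0,0,0,87],[0,0,57,0,0,0,87],[0,0,62,0,0,0,87],[0,0,62,0,0,0,87],[0,0,62,0,0,0,60],[0,0,62,0,0,0,40],[0,0,62,0,0,0,30],[0,0,62,0,0,0,24],[0,0,62,0,0,0,24]]]' 15
python3 -m jog '[[[0,0,0,0,0,0,24],[0,0,0,0,0,0,24],[0,0,0,0,0,0,24],[0,0,0,0,0,0,24],[0,0,0,0,0,0,24]]]'
python3 -m jog '[[[0,0,0,0,0,0,50],[0,0,0,0,0,0,87],[0,0,0,0,0,0,87],[0,0,0,0,0,0,87],[0,0,0,0,0,0,87],[0,0,-25,0,0,0,87],[0,0,-55,0,0,0,87],[0,0,-70,0,0,0,87],[0,0,-70,0,0,0,87]]]' 15
python3 - <<'E'
from h import *
to([.546,-.069,.195],3.6)
d=cam('scene'); P=cloud(d); z=P[...,2]
H,S,V=cv2.split(cv2.cvtColor(d['image'],cv2.COLOR_RGB2HSV))
q=P[(V<60)&(z>.12)&(z<.172)&(np.hypot(P[...,0]-.546,P[...,1]+.069)<.03)]; print('post',len(q),np.round(np.percentile(q,[5,50,95],axis=0),3))
d=cam('wrist'); P=cloud(d); z=P[...,2]
H,S,V=cv2.split(cv2.cvtColor(d['image'],cv2.COLOR_RGB2HSV))
m=(H>5)&(H<18)&(S>150)&(z>.168)&(z<.19)
k,l,st,ce=cv2.connectedComponentsWithStats(m.astype(np.uint8),connectivity=8)
for i in range(1,k):
    if st[i,4]>40: Q=P[l==i]; print(st[i],np.round(np.percentile(Q,3,axis=0),3),np.round(np.percentile(Q,97,axis=0),3))
E
```

```text
time: 10.85
position: [0.628, -0.0776, 0.124]
tool_rot: [3.14, 0.099, 0.001]
ft_force: [-0.5, -0.0, 0.2]
grip_width: 0.63
grip_force: 0.0
time: 11.35
position: [0.6279, -0.0779, 0.1238]
tool_rot: [3.139, 0.099, 0.0]
ft_force: [0.0, -1.8, 0.9]
grip_width: 0.312
grip_force: 15.0
time: 12.25
position: [0.6296, -0.0773, 0.1964]
tool_rot: [3.139, 0.1, 0.008]
ft_force: [0.1, 0.4, 0.4]
grip_width: 0.979
grip_force: 0.0
t 12.25 pos [ 0.6296 -0.0773  0.1964] yaw 3.6 F [0.1 0.4 0.4]
 shift [-82.9 -13.6   1. ] turn [ 0.1 -0.3  0. ]Traceback (most recent call last):
  File "<stdin>", line 5, in <module>
    return _quantile_unchecked(
        a, q, axis, out, overwrite_input, method, keepdims, weights)
    return _ureduce(a,
                    func=_quantile_ureduce_func,
    ...<5 lines>...
                    overwrite_input=overwrite_input,
                    method=method)
    r = func(a, **kwargs)
    result = _quantile(arr,
                       quantiles=q,
    ...<2 lines>...
                       out=out,
                       weights=wgt)
    slices_having_nans = np.isnan(arr[-1, ...])
                                  ~~~^^^^^^^^^
IndexError: index -1 is out of bounds for axis 0 with size 0
```

Orange is in too, at 27 mm. The post is hidden from the scene camera, but the geometry gives it at (0.546, -0.069), in agreement with the earlier reading. I go above it and look in the wrist view.

```bash
python3 -m jog '[[[-30,-5,0,0,0,0,87],[-60,-10,0,0,0,0,87],[-83,-14,0,0,0,0,87],[-83,-14,0,0,0,0,87],[-83,-14,0,0,0,0,87]]]' 50
python3 - <<'E'
from h import *
to([.5457,-.0686,.104],3.5)
d=cam('wrist'); P=cloud(d); z=P[...,2]
H,S,V=[a.astype(int) for a in cv2.split(cv2.cvtColor(d['image'],cv2.COLOR_RGB2HSV))]
for nm,m in dict(blue=(H>100)&(H<125)&(S>130)&(z>.14)&(z<.19),orange=(H>5)&(H<18)&(S>150)&(z>.168)&(z<.19)).items():
    k,l,st,ce=cv2.connectedComponentsWithStats(m.astype(np.uint8),connectivity=8)
    for i in range(1,k):
        if st[i,4]>40: Q=P[l==i]; print(nm,st[i],np.round(np.percentile(Q,3,axis=0),3),np.round(np.percentile(Q,97,axis=0),3))
for n in ('wrist','side','scene'):
    d=cam(n); P=cloud(d); z=P[...,2]
    q=P[(d['image'].max(-1)<70)&(z>.115)&(z<.18)&(np.hypot(P[...,0]-.546,P[...,1]+.069)<.03)]
    if len(q): print(n,'post',len(q),np.round(np.percentile(q,[5,50,95],axis=0),3).tolist())
    print(n,'post top px',proj(d,[.5457,-.0686,.173]))
E
```

```text
time: 12.8
position: [0.5435, -0.069, 0.1926]
tool_rot: [3.14, 0.099, -0.002]
ft_force: [0.7, 0.4, 0.2]
grip_width: 1.002
grip_force: 0.0
t 12.8 pos [ 0.5435 -0.069   0.1926] yaw 3.6 F [0.7 0.4 0.2]
 shift [ 2.3 -0.3 88.6] turn [0.  0.1 0.1]
blue [158  95  18  34 435] [0.609 0.037 0.165] [0.63  0.044 0.171]
blue [188  95  28  35 791] [0.61  0.016 0.142] [0.631 0.023 0.171]
orange [318  94   9  34 276] [ 0.616 -0.071  0.169] [ 0.637 -0.066  0.172]
orange [346  94  10  35 307] [ 0.617 -0.092  0.169] [ 0.638 -0.086  0.172]
wrist post 94 [[0.549, -0.073, 0.116], [0.551, -0.067, 0.134], [0.551, -0.065, 0.162]]
wrist post top px (np.float64(314.9235298644326), np.float64(222.80157704968738))
side post 81 [[0.542, -0.079, 0.119], [0.545, -0.076, 0.146], [0.55, -0.073, 0.172]]
side post top px (np.float64(327.9735249459838), np.float64(181.13755143871077))
scene post 92 [[0.541, -0.071, 0.119], [0.549, -0.065, 0.15], [0.552, -0.061, 0.173]]
scene post top px (np.float64(303.19667438374853), np.float64(191.98766396622366))
```

The three views agree on the post centre, (0.5455, -0.069). I descend and grip.

```bash
python3 -m jog '[[[2,0,25,0,0,0,87],[2,0,55,0,0,0,87],[2,0,80,0,0,0,87],[2,0,88,0,0,0,60],[2,0,88,0,0,0,30],[2,0,88,0,0,0,8],[2,0,88,0,0,0,8],[2,0,88,0,0,0,8],[2,0,88,0,0,0,8],[2,0,88,0,0,0,8]]]' 50
python3 -m jog '[[[0,0,0,0,0,0,8],[0,0,0,0,0,0,8],[0,0,0,0,0,0,8],[0,0,0,0,0,0,8]]]'
python3 - <<'E'
from h import *
to([.5457,-.0686,.104],3.5)
s=ctrl.get_state(); p=s['position']; print(np.round(s['joint_positions'],2))
h=np.array([.5887,.0842]); R=Ro.from_rotvec(s['tool_rot']); r=p[:2]-h; print('r',np.hypot(*r))
for a in np.arange(.1,1.61,.1):
    c,sn=np.cos(a),np.sin(a); q=h+np.array([c*r[0]+sn*r[1],-sn*r[0]+c*r[1]])
    print(round(a,2),np.round(R.inv().apply(np.r_[q-p[:2],0])[:2]*1000,1),np.round(q,3))
E
```

```text
time: 14.0
position: [0.5464, -0.0687, 0.1062]
tool_rot: [3.14, 0.099, 0.001]
ft_force: [-0.1, 0.7, -0.5]
grip_width: 0.454
grip_force: 0.0
time: 14.4
position: [0.5461, -0.0686, 0.1057]
tool_rot: [3.14, 0.1, -0.0]
ft_force: [0.1, 0.5, -0.3]
grip_width: 0.147
grip_force: 50.0
t 14.4 pos [ 0.5461 -0.0686  0.1057] yaw 3.6 F [ 0.1  0.5 -0.3]
 shift [-0.4 -0.   1.7] turn [0.  0.  0.1]
[ 0.51  0.21 -0.48  1.8   0.11  1.15 -1.51]
r 0.15860335317434374
0.1 [-14.7  -6. ] [ 0.531 -0.064]
0.2 [-28.7 -13.3] [ 0.517 -0.057]
0.3 [-41.9 -22.1] [ 0.503 -0.049]
0.4 [-54.2 -32.1] [ 0.49 -0.04]
0.5 [-65.4 -43.3] [ 0.478 -0.029]
0.6 [-75.5 -55.6] [ 0.467 -0.018]
0.7 [-84.2 -68.8] [ 0.458 -0.005]
0.8 [-91.6 -82.8] [0.449 0.008]
0.9 [-97.6 -97.5] [0.443 0.023]
1.0 [-102.1 -112.7] [0.437 0.037]
1.1 [-105.  -128.3] [0.433 0.053]
1.2 [-106.3 -144.1] [0.431 0.069]
1.3 [-106.1 -160. ] [0.43  0.084]
1.4 [-104.3 -175.7] [0.431 0.1  ]
1.5 [-100.9 -191.2] [0.433 0.116]
1.6 [ -96.  -206.3] [0.437 0.131]
```

Gripped: width 12.8 mm on the 14 mm post, radius 0.1586 m as expected. I swing the gate along the arc and check the force in between.

```bash
python3 -m jog '[[[-7,-3,0,0,0,0,8],[-14.7,-6,0,0,0,0,8],[-22,-9.5,0,0,0,0,8],[-28.7,-13.3,0,0,0,0,8],[-35.5,-17.5,0,0,0,0,8],[-41.9,-22.1,0,0,0,0,8],[-48,-27,0,0,0,0,8],[-54.2,-32.1,0,0,0,0,8]]]' 50
python3 - <<'E'
from h import *
s=ctrl.get_state(); p=s['position']; h=np.array([.5887,.0842]); r=p[:2]-h
print('r',np.hypot(*r),'ang',np.arctan2(-.0424,-.1528)-0, s['ft_force'],p,np.round(s['joint_positions'],2),s['grip_width'])
R=Ro.from_rotvec(s['tool_rot']); a0=np.arctan2(-.1528,-.0424)-np.arctan2(*r[::-1]); print('gate',a0)
for a in np.arange(.5,1.61,.1):
    b=a+np.arctan2(.0,1); th=np.arctan2(-.1528,-.0424)-a; q=h+.1587*np.array([np.cos(th),np.sin(th)])
    print(round(a,2),np.round(R.inv().apply(np.r_[q-p[:2],0])[:2]*1000,1))
E
```

```text
time: 15.2
position: [0.4887, -0.0417, 0.1056]
tool_rot: [3.138, 0.097, -0.002]
ft_force: [2.7, -3.5, -2.1]
grip_width: 0.148
grip_force: 50.0
r 0.16073521875760607 ang -2.870915854554557 [ 2.73805578 -3.53993389 -2.05645759] [ 0.48871807 -0.04165478  0.10559742] [ 0.52  0.08 -0.51  1.94  0.05  1.13 -1.51] 0.1479376320393167
gate 0.40065426490669154
0.5 [ -9.8 -12.6]
0.6 [-19.9 -24.9]
0.7 [-28.7 -38.1]
0.8 [-36.1 -52.1]
0.9 [-42.1 -66.8]
1.0 [-46.6 -82. ]
1.1 [-49.6 -97.6]
1.2 [ -51.  -113.4]
1.3 [ -50.8 -129.2]
1.4 [ -49. -145.]
1.5 [ -45.7 -160.5]
1.6 [ -40.8 -175.6]
```

```bash
python3 -m jog '[[[-11.2,-11.2,0,0,0,0,8],[-21.3,-23.5,0,0,0,0,8],[-25.7,-30,0,0,0,0,8],[-30,-36.7,0,0,0,0,8],[-33.8,-43.6,0,0,0,0,8],[-37.4,-50.7,0,0,0,0,8],[-40.5,-58,0,0,0,0,8],[-43.4,-65.4,0,0,0,0,8],[-45.8,-73,0,0,0,0,8],[-47.9,-80.6,0,0,0,0,8]]]' 50
python3 - <<'E'
from h import *
s=ctrl.get_state(); p=s['position']; h=np.array([.5887,.0842]); r=p[:2]-h
print('r',np.hypot(*r),np.round(s['joint_positions'],2),'gate',(np.arctan2(-.1528,-.0424)-np.arctan2(*r[::-1]))%6.283)
E
```

```text
time: 16.2
position: [0.4319, 0.0326, 0.1054]
tool_rot: [3.133, 0.093, -0.016]
ft_force: [-10.1, -11.1, 10.2]
grip_width: 0.15
grip_force: 50.0
r 0.1650897874424902 [ 0.46 -0.05 -0.58  2.05 -0.02  1.14 -1.62] gate 0.9820240480444102
```

Run:
```python
from h import *
fs=[]
for n,(x,y) in dict(scene=(260,130),side=(250,110)).items():
    d=cam(n); P=cloud(d); z=P[...,2]
    c=d['image'][y:y+130,x:x+130][...,::-1].astype(float)
    c=(255*(c/255)**.6).astype(np.uint8)
    fs.append(cv2.resize(c,(400,400),interpolation=cv2.INTER_CUBIC))
    H,S,V=[a.astype(int) for a in cv2.split(cv2.cvtColor(d['image'],cv2.COLOR_RGB2HSV))]
    print(n,'tip px in crop',[(a-b)*400/130 for a,b in zip(proj(d,ctrl.get_state()['position']+[0,0,.024]),(x,y))])
cv2.imwrite('pics/g.png',np.hstack(fs))
```

```text
scene tip px in crop [np.float64(302.32245856607415), np.float64(163.16766113503465)]
side tip px in crop [np.float64(100.2812110735081), np.float64(210.9369047945767)]
```

View pics/g.png

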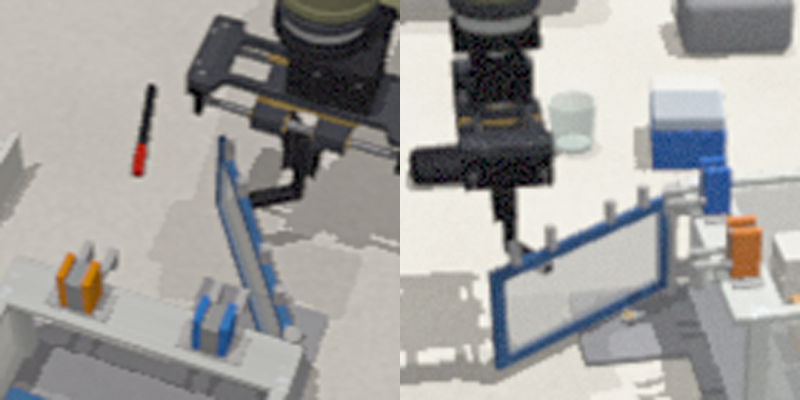

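The gate stands at about 1.0 rad, with the post at (300,170) in the scene crop still between the fingers and both catches still in. For the rest I turn the tool along with the gate so the post does not roll in the pads.

Run:
```python
from h import *
s=ctrl.get_state(); p=s['position']; print(p,s['ft_force']); h=np.array([.5887,.0842]); r=p[:2]-h
T=Ro.from_euler('z',3.5,degrees=True)*Ro.from_rotvec([np.pi,0,0]); c=np.array([.437,.0375,.1056])
for a in np.arange(.05,.61,.05):
    q=h+np.array([np.cos(a)*r[0]+np.sin(a)*r[1],-np.sin(a)*r[0]+np.cos(a)*r[1]])
    print(round(a,2),np.round(T.inv().apply(np.r_[q,.1056]-c)[:2]*1000,1),np.round(np.degrees(a),1),q.round(3))
```

```text
[0.43084578 0.03631441 0.10536856] [-11.43781824  -0.07632694   9.88799327]
0.05 [-7.9 -7.3] 2.9 [0.429 0.044]
0.1 [ -9.2 -15.4] 5.7 [0.427 0.052]
0.15 [-10.1 -23.6] 8.6 [0.425 0.06 ]
0.2 [-10.6 -31.8] 11.5 [0.424 0.069]
0.25 [-10.7 -40.1] 14.3 [0.424 0.077]
0.3 [-10.3 -48.3] 17.2 [0.424 0.085]
0.35 [ -9.6 -56.5] 20.1 [0.424 0.093]
0.4 [ -8.4 -64.7] 22.9 [0.425 0.102]
0.45 [ -6.8 -72.8] 25.8 [0.426 0.11 ]
0.5 [ -4.9 -80.8] 28.6 [0.427 0.118]
0.55 [ -2.5 -88.7] 31.5 [0.429 0.126]
0.6 [  0.3 -96.5] 34.4 [0.431 0.134]
```

```bash
python3 -m jog '[[[-3,-7.3,0,0,0,2.9,8],[-6,-15.4,0,0,0,5.7,8],[-7,-23.6,0,0,0,8.6,8],[-8,-31.8,0,0,0,11.5,8],[-8,-40.1,0,0,0,14.3,8],[-8,-48.3,0,0,0,17.2,8]]]' 50
python3 - <<'E'
from h import *
s=ctrl.get_state(); p=s['position']; h=np.array([.5887,.0842]); r=p[:2]-h
print(p,'r',np.hypot(*r),np.round(s['joint_positions'],2),'gate',(np.arctan2(-.1528,-.0424)-np.arctan2(*r[::-1]))%6.283)
E
```

```text
time: 16.9
position: [0.4238, 0.0836, 0.1054]
tool_rot: [3.115, -0.375, -0.005]
ft_force: [1.5, -4.9, -0.7]
grip_width: 0.149
grip_force: 50.0
[0.42384988 0.08357677 0.10538323] r 0.16485130169860426 [ 0.42 -0.06 -0.65  2.06 -0.04  1.13 -2.03] gate 1.2963389504895027
```

```bash
python3 -m jog '[[[-1.7,-8,0,0,0,2.9,8],[-3,-16.3,0,0,0,5.7,8],[-4,-24.5,0,0,0,8.6,8],[-4.5,-33,0,0,0,11.5,8],[-4.7,-42,0,0,0,14.5,8],[-4.7,-42,0,0,0,14.5,8],[-4.7,-42,0,0,0,14.5,8]]]' 50
python3 - <<'E'
from h import *
s=ctrl.get_state(); p=s['position']; h=np.array([.5887,.0842]); r=p[:2]-h
print(p,'r',np.hypot(*r),np.round(s['joint_positions'],2),'gate',(np.arctan2(-.1528,-.0424)-np.arctan2(*r[::-1]))%6.283)
fs=[]
for n,(x,y) in dict(scene=(280,130),side=(250,110)).items():
    d=cam(n); P=cloud(d); z=P[...,2]
    c=d['image'][y:y+130,x:x+130][...,::-1].astype(float)
    fs.append(cv2.resize((255*(c/255)**.6).astype(np.uint8),(400,400),interpolation=cv2.INTER_CUBIC))
    H,S,V=[a.astype(int) for a in cv2.split(cv2.cvtColor(d['image'],cv2.COLOR_RGB2HSV))]
    q=P[(H>100)&(H<125)&(S>110)&(z>.06)&(z<.125)&(P[...,0]>.36)&(P[...,0]<.6)&(P[...,1]>-.0)&(P[...,1]<.2)]
    if len(q)>10:
        vx,vy,x0,y0=cv2.fitLine(q[:,:2].astype(np.float32),cv2.DIST_HUBER,0,.01,.01).ravel(); print(n,len(q),'gate line deg from x',np.degrees(np.arctan(vy/vx)),x0,y0,q.min(0),q.max(0))
cv2.imwrite('pics/g2.png',np.hstack(fs))
E
```

```text
time: 17.6
position: [0.4291, 0.1256, 0.1053]
tool_rot: [3.045, -0.759, -0.005]
ft_force: [-2.6, -4.5, 2.8]
grip_width: 0.148
grip_force: 50.0
[0.42909011 0.12562063 0.10533728] r 0.16489689881974146 [ 0.38 -0.01 -0.71  2.02 -0.01  1.13 -2.39] gate 1.5538448320683882
scene 108 gate line deg from x 4.2674603 0.4881799 0.07867588 [0.3787519  0.067704   0.06764614] [0.57471972 0.1271735  0.11955482]
side 315 gate line deg from x 4.916987 0.48381746 0.07067473 [0.37895583 0.05703783 0.06029122] [0.5813693  0.11643802 0.11825259]
```

View pics/g2.png

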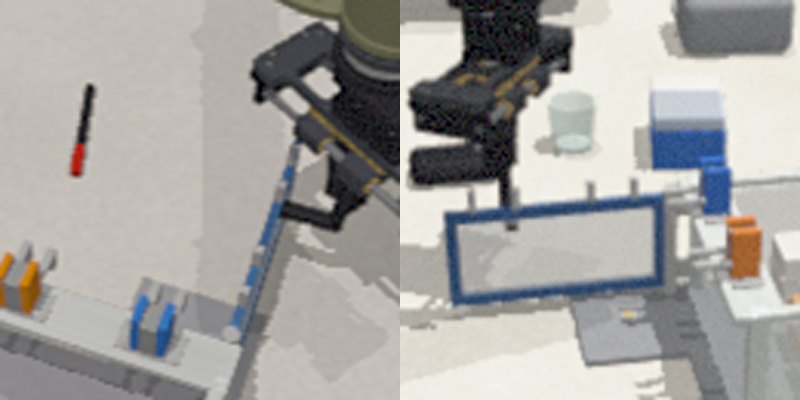

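The gate's blue frame runs at about 4.5° to world x, against a cage yaw of 3.5°. That puts the gate at about 1.55 rad, square to the front. The post is still gripped and both catches are in, so I hand in.

```bash
python3 -c "
from bench import ctrl
print(ctrl.close_job())"
```

```text
the job is handed in; nothing more can be done
None
```

I handed the job in at 17.6 s: the open cap is pressed shut, the blue and then the orange catch are squeezed in, and the gate is held by its post at about 1.55 rad; no verdict was returned.

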